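# Reagent containers back into their fitted stands

## Robot

A 6-joint arm with a two-finger parallel gripper is mounted at the origin on the work surface. World frame = base frame: x ahead of the robot, y to its left, z up, the work surface at z = 0. Lengths are in m, angles in rad, forces in N, time in s.
With the tool pointing down it reaches from about 0.25 to 0.85 m from the base axis. Payload 12.5 kg.
Tool frame: the origin (TCP) lies on the centre line of the jaws, within the pads' length; the fingertips stand robot.nose_length ahead of it and the grasp point (between the pads) lies 3 mm ahead of it (robot.nose_length is the distance from the TCP to the fingertips, in m); z points along the fingers, x is the direction in which the jaws open and shut, and the axes are right-handed (so a half turn about z gives the same grasp; the last joint's range is limited). The gripper opens to 93 mm and grips with 3 to 60 N. Pads are 15 mm wide; open, the fingers measure 128 mm over their backs; the gripper's body (75 mm by 188 mm) begins 65 mm behind the grasp point.
Start: joints at [-1.381, 0.351, 1.652, -0, 1.139, -0.085], TCP at [0.149, -0.529, 0.241] pointing down, gripper open.
Joint ranges: [-2.75, 2.75], [-0.79, 2.1], [0.01, 2.65], [-1.57, 4.71], [0.07, 3.14], [-2.87, 2.87]. Speed limits (rad/s): [2.22, 2.22, 2.79, 3.14, 3.14, 3.14].

## Interface

Orientations are given as a unit quaternion [w, x, y, z].
In Python, from workcell import robot gives the robot as it stands.
- The arm moves only by the tool send_rows, never from a script. Its argument "commands" is a list of rows, each an object of numbers: "x", "y", "z": the shift along the tool's x, y, z in mm; "yaw": the turn about the tool's z in degrees; "jaw": the opening, from 0 (shut) to 1 (fully open). In form: [{"x": .., "y": .., "z": .., "yaw": .., "jaw": ..}, ...]. A call has 1 to 5 rows; each row is the pose to reach, as a shift and turn from the pose commanded when the call began, along the tool's axes at that moment; what a row does not reach only later rows make up. A row lasts 1/8 s, in which the tool goes at most 62.5 mm and 10.7 degrees, less where a joint would pass 70% of its speed; a pose out of reach is approached as far as the arm can. A call with a gripper value outside its range is refused whole. The fingers move at their own pace and stop on an object; "force" is the grip in N (left out, the last holds). Time passes only in rows, so rows that repeat a pose let the fingers close. It gives the time, the measured TCP pose, the force and the opening at its end, in the units of the state.
- robot.observe(): the state, without advancing time (a new reading comes with each control period).
- robot.snapshot(name): name is "side" or "top"; returns a dict with "image" (384x512x3 uint8, red, green, blue), "range_z" (384x512 float32, m along the optical axis (not along the pixel's ray), 0 where there is no reading), "intrinsics" (3x3 intrinsics, pixels), "rvec" (rotation vector, rad) and "tvec" (3), from world to camera coordinates, as OpenCV has them. Camera axes: x right, y down, z forward; pixel columns grow to the right and rows downward; lengths in m; the calibration is good to about 2 mm. A picture is of the moment at which its call begins.
- robot.job_done(): hands the job in, once; it reports no verdict.
The state is a dict: "t": time; "qpos": joint angles; "qd": joint speeds; "joint_torque": joint torques, N m; "eef_pos": TCP position; "eef_rot": TCP orientation; "wrist_force": force on the tool from outside, world axes, zero at the start; "torque": the same for the moment, N m; "gripper_width": finger opening in m.
Only numpy, scipy, OpenCV 4.12 (cv2) and the standard library are available. Lean on these libraries where they do the work, as an engineer would, in place of code of your own. Each camera call takes 0.05 s, during which the arm holds its last target.

## Task

Before the run, put the four reagent containers upright into the pocket stands that fit them: the jar, the small round bottle, the square bottle and the flat flask, each fully down on the floor of its own pocket. The small bottle has been left in the jar's stand, so it must come out of there first. Leave the glass flask standing where it is.

Things in the scene. Friction and masses are not known exactly. Their poses are not given: they have to be found in the camera images.
- jar: Wide, squat round white plastic jar with a grey screw lid: body 58 mm diameter and 54 mm high, lid 54 mm diameter, 72 mm high in all. At the start it stands upright on the bench. Origin: centre of the underside, z up. Loose, about 120 g.
- small_bottle: Slim round white plastic bottle: body 34 mm diameter and 58 mm high, grey cap 26 mm diameter, 80 mm high in all. At the start it stands upright in the wrong stand: loosely in the pocket of the jar's stand, its underside 6 mm above the bench. Origin: centre of the underside, z up. Loose, about 60 g.
- square_bottle: Square white plastic bottle: body 46 x 46 mm (sides along its x and y) and 56 mm high, with a central round grey cap 34 mm diameter, 82 mm high in all. At the start it stands upright on the bench. Origin: centre of the underside, z up. Loose, about 110 g.
- flat_flask: Flat oblong white plastic flask: body 72 mm along its x, 34 mm along its y, 60 mm high; a round grey cap, 27 mm diameter, stands 16 mm off centre towards its +x, 84 mm high in all. At the start it stands upright on the bench. Origin: centre of the underside, z up. Loose, about 120 g.
- jar_stand: Grey plastic stand for the jar: 92 x 92 mm block with a round pocket of 70 mm diameter in the centre. Its origin is the centre of its underside, z up. It is fixed to the bench. 24 mm high in all; the open pocket in its top is 18 mm deep, so its floor is 6 mm above the bench.
- small_stand: Grey plastic stand for the small bottle: 66 x 66 mm block with a round pocket of 46 mm diameter in the centre. Its origin is the centre of its underside, z up. It is fixed to the bench. 24 mm high in all; the open pocket in its top is 18 mm deep, so its floor is 6 mm above the bench.
- square_stand: Grey plastic stand for the square bottle: 80 x 80 mm block with a square pocket 58 x 58 mm in the centre, sides along its x and y. Its origin is the centre of its underside, z up. It is fixed to the bench. 24 mm high in all; the open pocket in its top is 18 mm deep, so its floor is 6 mm above the bench.
- flat_stand: Grey plastic stand for the flat flask: 106 mm (its x) x 68 mm (its y) block with an oblong pocket 84 mm (x) x 46 mm (y) in the centre; the flask fits either way round. Its origin is the centre of its underside, z up. It is fixed to the bench. 24 mm high in all; the open pocket in its top is 18 mm deep, so its floor is 6 mm above the bench.
- glass_flask: Bystander, fragile, to be left alone: conical clear glass flask, 72 mm diameter at the foot, 28 mm at the neck, 96 mm high, standing loose on the bench. Origin: centre of the underside, z up. Low small things (dish, tape roll, timer, cap; at most 18 mm high) also lie about; equipment stands beyond 0.75 m and at the sides.
There are look-alikes about, which are no part of the job. What is shaped like the flat_flask but green or purple is not meant.

How it is judged:
By the outcome, as a careful person would: the job done as asked, in the order asked, and still so for the second after the job is handed in, with the robot touching nothing.
It also fails if it takes over 122 s, if anything falls off the work surface, if the arm or the gripper's body presses on something with over 40 N, if the wrist force passes 120 N, or if a joint passes its speed limit or range.

## Working session

There is one attempt and no reset: what is moved stays moved. The work goes in short steps, Python scripts to look and compute and a tool call to move; the robot and the scene stay as the last step left them, time stands still between calls to the robot, and variables do not carry over. Pictures are saved under pics/ and viewed, and the job is handed in when it is done.

Besides the shell and the picture viewer there is one more tool, called after "Call:" in YAML: its name, and indented under it one key for each argument. send_rows: Moves the arm, as the interface text tells. Its arguments: {"type":"object","properties":{"commands":{"type":"array","items":{"type":"object","properties":{"x":{"type":"number"},"y":{"type":"number"},"z":{"type":"number"},"yaw":{"type":"number"},"jaw":{"type":"number"}}}},"force":{"type":"number"}},"required":["commands"]}

```bash
ls; mkdir -p pics; python3 - <<'E'
from workcell import robot
import cv2,numpy as np
print(robot.observe(), robot.nose_length)
for n in("top","side"):
    s=robot.snapshot(n)
    cv2.imwrite(f"pics/{n}0.png",cv2.resize(s["image"][:,:,::-1],None,fx=1.5,fy=1.5))
    np.savez(f"{n}0.npz",**s)
    print(n,s["intrinsics"],s["rvec"],s["tvec"])
E
```

```text
pics
{'t': 0.0, 'qpos': array([-1.38060932e+00,  3.51228089e-01,  1.65239020e+00, -7.62757973e-06,
        1.13909860e+00, -8.45883111e-02]), 'qd': array([ 1.47139677e-03, -1.30229600e-04, -7.88258796e-05, -2.12031978e-04,
       -1.08691158e-03,  1.64824471e-03]), 'joint_torque': array([ 8.82536642e-04, -4.97324109e+01, -2.85254538e+01,  6.99897367e-02,
        2.57111667e-02, -1.03716945e-04]), 'eef_pos': array([ 0.14920341, -0.52906021,  0.24011876]), 'eef_rot': array([-3.73370137e-04,  7.97287076e-01, -6.03600035e-01, -4.20214107e-04]), 'wrist_force': array([0.18186529, 0.55884603, 0.15257903]), 'torque': array([-0.046871  , -0.04321825, -0.00198266]), 'gripper_width': 0.09311036273251103} 0.022
top [[357.19332548   0.         260.52736687]
 [  0.         357.19332548 194.86971021]
 [  0.           0.           1.        ]] [ 2.14238796 -2.18364283  0.09112874] [0.0389998  0.55938606 0.9673615 ]
side [[409.28420099   0.         248.37172491]
 [  0.         409.28420099 194.07270735]
 [  0.           0.           1.        ]] [ 0.3447439  -2.79814062  1.14726489] [0.5459269  0.11741058 0.9852102 ]
```

View pics/top0.png

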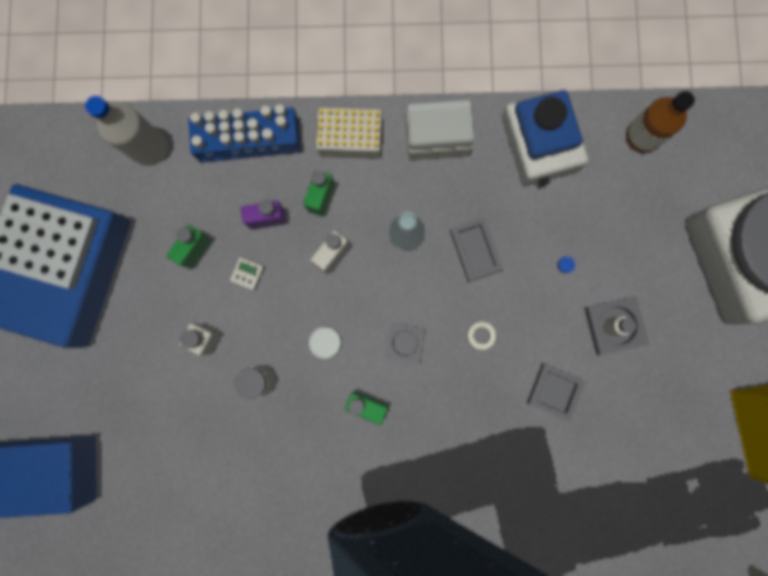

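View pics/side0.png

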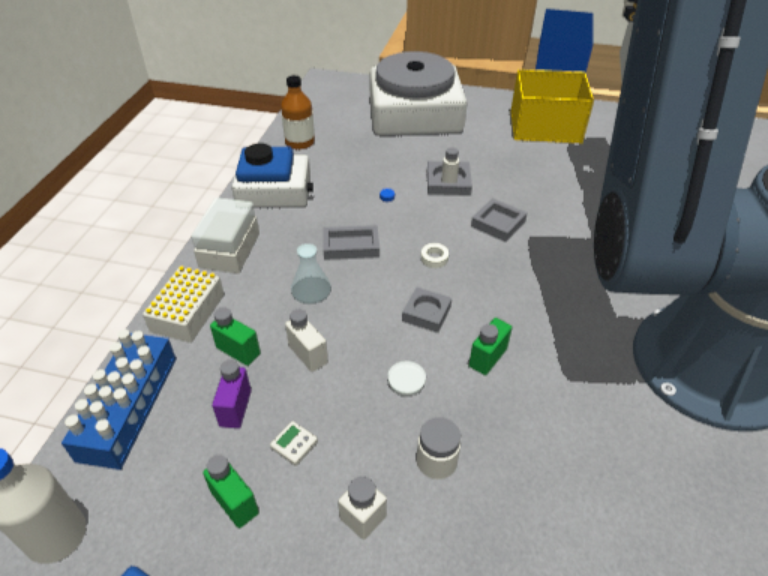

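The top view (1.5×) shows the jar at (251,383), square bottle (197,338), white flat flask (330,250), small bottle in the jar stand (620,325), small stand (405,343), square stand (555,390), flat stand (475,250) and glass flask (407,230). Next I measure them from the point clouds.

```bash
cat > h.py <<'E'
import numpy as np,cv2
def cloud(s):
    K=s["intrinsics"];R=cv2.Rodrigues(s["rvec"])[0];t=np.ravel(s["tvec"]);z=s["range_z"]
    v,u=np.mgrid[:z.shape[0],:z.shape[1]]
    P=np.stack([(u-K[0,2])/K[0,0]*z,(v-K[1,2])/K[1,1]*z,z],-1)
    W=(P-t)@R
    W[z==0]=np.nan
    return W
def rect(p):
    (c,wh,a)=cv2.minAreaRect((p[:,:2]*1000).astype(np.float32)); return np.round(c,1),np.round(wh,1),round(a,1)
def circ(p):
    return tuple(np.round(v*1,1) for v in map(np.array,cv2.minEnclosingCircle((p[:,:2]*1000).astype(np.float32))))
E
python3 - <<'E'
import numpy as np,cv2
from h import *
T=np.load("top0.npz");S=np.load("side0.npz")
WT=cloud(T);WS=cloud(S)
objs=dict(jar=(251,383),square=(197,338),flat=(330,250),small=(620,325),smallst=(405,343),sqst=(555,390),flatst=(475,250),glass=(407,230))
for n,(u,v) in objs.items():
    c=WT[int(v/1.5),int(u/1.5)];print(n,np.round(c*1000))
    for nm,W in(("T",WT),("S",WS)):
        P=W.reshape(-1,3);P=P[np.isfinite(P[:,0])]
        P=P[(np.hypot(P[:,0]-c[0],P[:,1]-c[1])<.075)&(P[:,2]>.004)&(P[:,2]<.12)]
        h,e=np.histogram(P[:,2]*1000,bins=np.arange(4,112,4));print(nm,len(P),dict((int(a),int(b)) for a,b in zip(e,h) if b))
E
```

```text
jar [402. 277.  72.]
T 497 {4: 35, 8: 4, 12: 9, 16: 5, 20: 7, 24: 5, 28: 7, 32: 9, 36: 6, 40: 6, 44: 8, 48: 14, 52: 27, 56: 11, 60: 5, 64: 8, 68: 144, 72: 186, 76: 1}
S 979 {4: 27, 8: 31, 12: 22, 16: 27, 20: 24, 24: 21, 28: 37, 32: 29, 36: 25, 40: 26, 44: 30, 48: 50, 52: 45, 56: 23, 60: 27, 64: 37, 68: 384, 72: 114}
square [482. 369.  82.]
T 442 {4: 32, 8: 11, 12: 7, 16: 11, 20: 10, 24: 11, 28: 11, 32: 9, 36: 13, 40: 9, 44: 13, 48: 17, 52: 77, 56: 61, 64: 2, 68: 8, 72: 4, 76: 17, 80: 100, 84: 19}
S 929 {4: 25, 8: 28, 12: 27, 16: 24, 20: 32, 24: 37, 28: 22, 32: 25, 36: 27, 40: 29, 44: 33, 48: 37, 52: 223, 56: 50, 60: 2, 64: 14, 68: 17, 72: 19, 76: 61, 80: 194, 84: 3}
flat [638. 137.  61.]
T 437 {4: 30, 8: 5, 12: 9, 16: 5, 20: 8, 24: 9, 28: 9, 32: 2, 36: 8, 40: 9, 44: 5, 48: 11, 52: 16, 56: 103, 60: 118, 64: 2, 68: 3, 72: 3, 76: 3, 80: 46, 84: 33}
S 728 {4: 26, 8: 21, 12: 29, 16: 24, 20: 28, 24: 23, 28: 26, 32: 27, 36: 26, 40: 30, 44: 28, 48: 29, 52: 39, 56: 204, 60: 45, 64: 4, 68: 9, 72: 15, 76: 14, 80: 69, 84: 12}
small [ 492. -370.   77.]
T 1154 {4: 171, 8: 57, 12: 38, 16: 68, 20: 3
[... 425 characters left out ...]
, 24: 70}
sqst [ 374. -273.    6.]
T 852 {4: 299, 8: 74, 12: 21, 16: 36, 20: 250, 24: 170, 28: 2}
S 575 {4: 138, 8: 57, 12: 65, 16: 71, 20: 203, 24: 41}
flatst [ 643. -132.    4.]
T 881 {4: 342, 8: 57, 12: 22, 16: 32, 20: 224, 24: 202, 28: 2}
S 690 {4: 177, 8: 75, 12: 63, 16: 86, 20: 232, 24: 57}
glass [664.  -2.  93.]
T 512 {4: 37, 8: 28, 12: 28, 16: 32, 20: 29, 24: 28, 28: 24, 32: 28, 36: 22, 40: 22, 44: 22, 48: 18, 52: 18, 56: 15, 60: 11, 64: 9, 68: 6, 72: 1, 76: 1, 88: 2, 92: 77, 96: 53, 100: 1}
S 691 {4: 39, 8: 42, 12: 43, 16: 37, 20: 45, 24: 32, 28: 37, 32: 38, 36: 33, 40: 29, 44: 29, 48: 31, 52: 19, 56: 27, 60: 22, 64: 16, 68: 14, 72: 13, 76: 12, 80: 12, 84: 10, 88: 9, 92: 82, 96: 20}
```

```bash
cat > m.py <<'E'
import numpy as np,cv2
from h import *
def layer(W,c,r,lo,hi):
    P=W.reshape(-1,3);P=P[np.isfinite(P[:,0])]
    return P[(np.hypot(P[:,0]-c[0],P[:,1]-c[1])<r)&(P[:,2]>lo)&(P[:,2]<hi)]
E
python3 - <<'E'
from m import *
W={n:cloud(np.load(f"{n}0.npz")) for n in("top","side")}
caps=dict(jar=(.402,.277,.068,.077),square=(.482,.369,.077,.087),flat=(.65,.137,.079,.088),small=(.492,-.375,.081,.091),glass=(.664,-.002,.09,.1))
for n,(x,y,lo,hi) in caps.items():
    for k in W:
        p=layer(W[k],(x,y),.05,lo,hi);print(n,k,"mean",np.round(p.mean(0)*1000,1),"circ",*circ(p))
print()
bod=dict(square=((.482,.369),.06,.05,.06),flat=((.638,.137),.07,.054,.064),smallst=((.468,.004),.06,.019,.029),sqst=((.374,-.273),.075,.019,.029),flatst=((.643,-.132),.085,.019,.029),jarst=((.492,-.375),.075,.019,.029))
for n,a in bod.items():
    for k in W:
        p=layer(W[k],*a);print(n,k,len(p),*rect(p))
    p=np.vstack([layer(W[k],*a) for k in W]);print(n,"both",*rect(p))
E
```

```text
jar top mean [401.6 278.9  72.1] circ [401.7 279.3] 26.9
jar side mean [400.3 278.   71.1] circ [400.2 277.3] 26.9
square top mean [481.6 383.   82.1] circ [481.7 383.6] 16.5
square side mean [480.4 382.7  81. ] circ [480.3 381.6] 17.2
flat top mean [650.5 130.   83.7] circ [650.9 130.1] 13.2
flat side mean [649.5 129.5  82.8] circ [649.1 127.7] 14.5
small top mean [ 490.9 -381.2   85.3] circ [ 490.7 -381.9] 12.7
small side mean [ 489.7 -380.8   84.2] circ [ 489.6 -382.2] 14.8
glass top mean [680.1  -3.   95.7] circ [680.3  -2.8] 17.0
glass side mean [678.8  -3.7  94.6] circ [679.7  -5.1] 17.8

square top 148 [481.4 383.3] [46.7 45.8] 63.3
square side 296 [480.2 382.5] [45.5 45.4] 60.8
square both [481.1 383.3] [46.7 46.4] 63.6
flat top 232 [638.5 140.6] [34.1 71.1] 51.6
flat side 271 [636.1 140.3] [34.1 71.2] 50.9
flat both [637.1 140.4] [35.3 73. ] 50.1
smallst top 352 [467.7   5.3] [66.  65.9] 80.0
smallst side 354 [466.9   2.7] [68.8 66.6] 80.6
smallst both [467.    3.5] [70.2 66.7] 80.4
sqst top 432 [ 373.  -271.3] [81.8 79.9] 65.9
sqst side 265 [ 371.3 -274. ] [86.2 81. ] 66.7
sqst both [ 371.6 -273.6] [87.4 81. ] 66.5
flatst top 442 [ 642.  -133.7] [106.2  68.6] 17.5
flatst side 310 [ 641.2 -135.1] [106.7  74.1] 16.4
flatst both [ 641.8 -135. ] [107.8  74.1] 16.4
jarst top 662 [ 493.2 -389.5] [91.9 94.9] 11.5
jarst side 296 [ 492.4 -390.9] [92.3 96.8] 11.4
jarst both [ 492.8 -390.7] [93.3 97. ] 11.5
```

```bash
cat >> m.py <<'E'
def box(W,c,psi,hx,hy,lo,excl):
    """points above lo within oriented box around c, except within excl of c"""
    P=W.reshape(-1,3);P=P[np.isfinite(P[:,0])]
    a=np.radians(psi);d=P[:,:2]-np.array(c);u=d@[np.cos(a),np.sin(a)];v=d@[-np.sin(a),np.cos(a)]
    m=(abs(u)<hx)&(abs(v)<hy)&(P[:,2]>lo)&(np.hypot(d[:,0],d[:,1])>excl)
    return P[m]
E
python3 - <<'E'
from m import *
W={n:cloud(np.load(f"{n}0.npz")) for n in("top","side")}
for k in W:
    p=layer(W[k],(.4925,-.387),.068,.019,.029);print("jarst",*rect(p))
    p=layer(W[k],(.4925,-.387),.03,.0,.010);print(" floor",p.mean(0))
g=[("small",(.4903,-.381),0),("smst",(.467,.0045),0),("jar",(.401,.2785),0),("jarst",(.4925,-.387),0),
("sq",(.481,.383),-28),("sq",(.481,.383),62),("sqst",(.3724,-.2718),-24),("sqst",(.3724,-.2718),66),("flat",(.6373,.1405),51),("flatst",(.6414,-.1342),107)]
for n,c,a in g:
    f=[box(W[k],c,a,.072,.02,.026,.045) for k in W]
    b=[box(W[k],c,a,.105,.05,.105,.0) for k in W]
    print(n,a,[ (len(q),np.round(q.mean(0),3),np.round(q.max(0),3)) if len(q) else 0 for q in f],[(len(q),q[0]) if len(q) else 0 for q in b])
E
```

```text
jarst [ 493.2 -389.5] [91.9 94.9] 11.5
 floor [ 0.49388239 -0.38284488  0.00558752]
jarst [ 492.6 -392.2] [92.3 99.3] 11.4
 floor [ 0.49522258 -0.39720869  0.0053884 ]
small 0 [(1, array([ 0.538, -0.391,  0.026]), array([ 0.538, -0.391,  0.026])), 0] [0, 0]
smst 0 [0, 0] [0, 0]
jar 0 [0, 0] [0, 0]
jarst 0 [(3, array([ 0.508, -0.395,  0.026]), array([ 0.54 , -0.388,  0.026])), 0] [0, 0]
sq -28 [0, 0] [0, 0]
sq 62 [0, 0] [0, 0]
sqst -24 [0, 0] [0, 0]
sqst 66 [0, 0] [0, 0]
flat 51 [0, 0] [0, 0]
flatst 107 [0, 0] [0, 0]
```

Call:
send_rows:
  commands:
    - {"yaw":-10}
    - {"yaw":-20}
    - {"yaw":-30}
    - {"yaw":-40}
    - {"yaw":-50}
  force: 20

```text
validation failed for argument at $.co...
```

```bash
cat > go.py <<'E'
import sys,numpy as np
from workcell import robot
from scipy.spatial.transform import Rotation as R
o=robot.observe();q=o["eef_rot"];M=R.from_quat([q[1],q[2],q[3],q[0]]).as_matrix()
psi=np.degrees(np.arctan2(M[1,0],M[0,0]))
print("t %.2f pos"%o["t"],np.round(o["eef_pos"]*1000,1),"psi %.1f"%psi,"tilt",np.round(M[:2,2],3),"F",np.round(o["wrist_force"],1),"w %.1f"%(o["gripper_width"]*1000),"j6 %.0f"%np.degrees(o["qpos"][5]),"qd",np.round(abs(o["qd"]).max(),3))
for a in sys.argv[1:]:
    x,y,z,p=map(float,a.split(","))
    d=M.T@(np.array([x,y,z])-o["eef_pos"]*1000)
    print(a,"-> d",np.round(d,1),"yaw %.1f"%-((p-psi+180)%360-180))
E
python3 go.py 490.3,-381,170,0 490.3,-381,54,0
```

```text
t 0.10 pos [ 149.2 -529.1  240.2] psi -74.3 tilt [-0.     0.001] F [0.5 1.1 0.1] w 92.7 j6 -5 qd 0.002
490.3,-381,170,0 -> d [ -49.9 -368.5   70.2] yaw -74.3
490.3,-381,54,0 -> d [ -49.8 -368.5  186.2] yaw -74.3
```

Call:
send_rows:
  commands:
    - {"x":-7,"y":-50,"z":10,"yaw":-10,"jaw":1}
    - {"x":-14,"y":-105,"z":20,"yaw":-20,"jaw":1}
    - {"x":-21,"y":-160,"z":30,"yaw":-30,"jaw":1}
    - {"x":-28,"y":-215,"z":40,"yaw":-40,"jaw":1}
    - {"x":-35,"y":-270,"z":50,"yaw":-50,"jaw":1}
  force: 20

```text
t: 0.72
eef_pos: [0.4011, -0.4214, 0.1901]
eef_rot: [-0.0, 0.978, -0.207, -0.0]
wrist_force: [0.9, -0.9, 0.1]
gripper_width: 0.0928
```

```bash
python3 go.py 490.3,-381,170,0
```

```text
t 0.72 pos [ 401.1 -421.4  190.1] psi -23.9 tilt [-0.  0.] F [ 0.9 -0.9  0.1] w 92.8 j6 -27 qd 0.751
490.3,-381,170,0 -> d [ 65.1 -73.1  20.1] yaw -23.9
```

Call:
send_rows:
  commands:
    - {"x":25,"y":-28,"z":8,"yaw":-10,"jaw":1}
    - {"x":50,"y":-56,"z":16,"yaw":-20,"jaw":1}
    - {"x":65,"y":-73,"z":20,"yaw":-24,"jaw":1}
    - {"x":65,"y":-73,"z":20,"yaw":-24,"jaw":1}

```text
t: 1.23
eef_pos: [0.4894, -0.3819, 0.1701]
eef_rot: [-0.0, 1.0, -0.002, -0.0]
wrist_force: [-0.1, -0.5, 0.4]
gripper_width: 0.0932
```

```bash
python3 go.py 490.3,-381,54,0
```

```text
t 1.23 pos [ 489.4 -381.9  170.1] psi -0.3 tilt [-0.001  0.001] F [-0.1 -0.5  0.4] w 93.2 j6 -42 qd 0.036
490.3,-381,54,0 -> d [  0.9  -0.9 116.1] yaw -0.3
```

Call:
send_rows:
  commands:
    - {"x":1,"y":-1,"z":50,"yaw":0,"jaw":1}
    - {"x":1,"y":-1,"z":90,"yaw":0,"jaw":1}
    - {"x":1,"y":-1,"z":116,"yaw":0,"jaw":1}
    - {"x":1,"y":-1,"z":116,"yaw":0,"jaw":1}
    - {"x":1,"y":-1,"z":116,"yaw":0,"jaw":0.5}

```text
t: 1.85
eef_pos: [0.4899, -0.3825, 0.0561]
eef_rot: [0.001, 1.0, -0.003, 0.001]
wrist_force: [0.1, -0.3, 0.6]
gripper_width: 0.0873
```

Call:
send_rows:
  commands:
    - {"x":0,"y":0,"z":0,"yaw":0,"jaw":0.2}
    - {"x":0,"y":0,"z":0,"yaw":0,"jaw":0.2}
    - {"x":0,"y":0,"z":0,"yaw":0,"jaw":0.2}
    - {"x":0,"y":0,"z":0,"yaw":0,"jaw":0.2}
    - {"x":0,"y":0,"z":0,"yaw":0,"jaw":0.2}

```text
t: 2.48
eef_pos: [0.4899, -0.3815, 0.0546]
eef_rot: [-0.0, 1.0, -0.002, -0.0]
wrist_force: [-0.3, -0.6, -0.4]
gripper_width: 0.0377
```

```bash
python3 go.py 490.3,-381,54,0
```

```text
t 2.48 pos [ 489.9 -381.5   54.6] psi -0.3 tilt [-0.  0.] F [-0.3 -0.6 -0.4] w 37.7 j6 -42 qd 0.001
490.3,-381,54,0 -> d [ 0.4 -0.5  0.6] yaw -0.3
```

Call:
send_rows:
  commands:
    - {"x":0,"y":0,"z":0,"yaw":0,"jaw":0.2}
    - {"x":0,"y":0,"z":0,"yaw":0,"jaw":0.2}
    - {"x":0,"y":0,"z":0,"yaw":0,"jaw":0.2}
    - {"x":0,"y":0,"z":-8,"yaw":0,"jaw":0.2}
    - {"x":0,"y":0,"z":-30,"yaw":0,"jaw":0.2}

```text
t: 3.1
eef_pos: [0.4894, -0.3812, 0.0845]
eef_rot: [-0.001, 1.0, -0.002, -0.001]
wrist_force: [0.7, 0.2, -0.2]
gripper_width: 0.0337
```

Call:
send_rows:
  commands:
    - {"x":0,"y":0,"z":-40,"yaw":0,"jaw":0.2}
    - {"x":0,"y":0,"z":-80,"yaw":0,"jaw":0.2}
    - {"x":0,"y":0,"z":-90,"yaw":0,"jaw":0.2}
    - {"x":0,"y":0,"z":-90,"yaw":0,"jaw":0.2}

```text
t: 3.6
eef_pos: [0.4898, -0.3815, 0.1746]
eef_rot: [0.0, 1.0, -0.002, 0.0]
wrist_force: [0.0, -0.4, -0.7]
gripper_width: 0.0334
```

```bash
python3 go.py 467,4.5,170,0; python3 - <<'E'
from workcell import robot
from m import *
for n in("top","side"):
    s=robot.snapshot(n);W=cloud(s)
    cv2.imwrite(f"pics/{n}1.png",cv2.resize(s["image"][:,:,::-1],None,fx=1.5,fy=1.5))
    p=layer(W,(.4925,-.389),.068,.019,.029);print("jarst",len(p),*rect(p))
    p=layer(W,(.4925,-.389),.07,-.003,.010);print("floor",len(p),*circ(p))
E
```

```text
t 3.60 pos [ 489.8 -381.5  174.6] psi -0.3 tilt [ 0. -0.] F [ 0.  -0.4 -0.7] w 33.4 j6 -42 qd 0.029
467,4.5,170,0 -> d [ -24.5 -385.9    4.5] yaw -0.3
jarst 533 [ 493.  -388.7] [92.  93.8] 11.4
floor 1049 [ 492.5 -389. ] 70.0
jarst 308 [ 492.2 -390. ] [91.9 97.6] 11.1
floor 475 [ 492.6 -388.7] 69.9
```

View pics/side1.png

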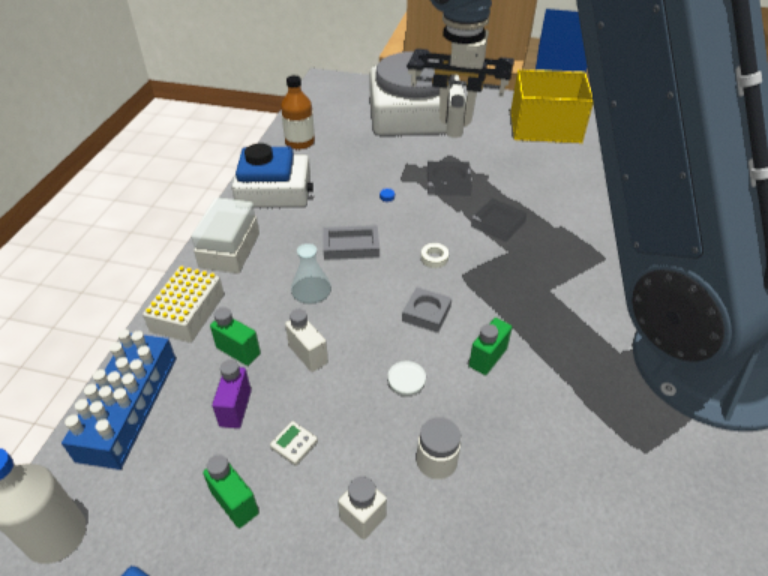

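The side view shows the bottle held in the gripper at about (457,105) and the jar stand empty at (449,175). Carrying it to the small stand.

Call:
send_rows:
  commands:
    - {"x":-2,"y":-25,"z":0,"yaw":0,"jaw":0.2}
    - {"x":-5,"y":-75,"z":0,"yaw":0,"jaw":0.2}
    - {"x":-8,"y":-130,"z":0,"yaw":0,"jaw":0.2}
    - {"x":-11,"y":-185,"z":0,"yaw":0,"jaw":0.2}
    - {"x":-14,"y":-240,"z":0,"yaw":0,"jaw":0.2}

```text
t: 4.32
eef_pos: [0.4761, -0.1396, 0.1734]
eef_rot: [-0.0, 1.0, -0.002, -0.001]
wrist_force: [0.4, 0.2, -0.8]
gripper_width: 0.0337
```

Call:
send_rows:
  commands:
    - {"x":-4,"y":-50,"z":0,"yaw":0,"jaw":0.2}
    - {"x":-7,"y":-100,"z":0,"yaw":0,"jaw":0.2}
    - {"x":-10,"y":-135,"z":0,"yaw":0,"jaw":0.2}
    - {"x":-10,"y":-146,"z":4,"yaw":0,"jaw":0.2}
    - {"x":-10,"y":-146,"z":4,"yaw":0,"jaw":0.2}

```text
t: 4.95
eef_pos: [0.4673, 0.0046, 0.1697]
eef_rot: [-0.0, 1.0, -0.002, -0.001]
wrist_force: [0.1, 0.3, -0.6]
gripper_width: 0.0334
```

```bash
python3 go.py 467,4.5,54.5,0
```

```text
t 4.95 pos [467.3   4.6 169.7] psi -0.2 tilt [-0.002  0.   ] F [ 0.1  0.3 -0.6] w 33.4 j6 -5 qd 0.029
467,4.5,54.5,0 -> d [-1.000e-01  1.000e-01  1.152e+02] yaw -0.2
```

Call:
send_rows:
  commands:
    - {"x":0,"y":0,"z":40,"yaw":0,"jaw":0.2}
    - {"x":0,"y":0,"z":70,"yaw":0,"jaw":0.2}
    - {"x":0,"y":0,"z":95,"yaw":0,"jaw":0.2}
    - {"x":0,"y":0,"z":108,"yaw":0,"jaw":0.2}
    - {"x":0,"y":0,"z":114,"yaw":0,"jaw":0.2}

```text
t: 5.58
eef_pos: [0.4676, 0.0039, 0.0562]
eef_rot: [0.0, 1.0, -0.003, -0.0]
wrist_force: [-0.0, -0.5, -0.8]
gripper_width: 0.0336
```

Call:
send_rows:
  commands:
    - {"x":0,"y":0,"z":1,"yaw":0,"jaw":0.2}
    - {"x":0,"y":0,"z":1,"yaw":0,"jaw":0.2}

```text
t: 5.82
eef_pos: [0.468, 0.0044, 0.0562]
eef_rot: [0.0, 1.0, -0.002, 0.001]
wrist_force: [0.0, -0.4, -0.5]
gripper_width: 0.0335
```

```bash
python3 go.py 467,4.5,54.5,0
```

```text
t 5.83 pos [468.    4.4  56.2] psi -0.3 tilt [ 0.001 -0.   ] F [ 0.  -0.4 -0.5] w 33.5 j6 -5 qd 0.003
467,4.5,54.5,0 -> d [-1.  -0.   1.7] yaw -0.3
```

Call:
send_rows:
  commands:
    - {"x":0,"y":0,"z":2,"yaw":0,"jaw":0.2}
    - {"x":0,"y":0,"z":2,"yaw":0,"jaw":0.2}
    - {"x":0,"y":0,"z":2,"yaw":0,"jaw":0.2}

```text
t: 6.2
eef_pos: [0.4682, 0.0045, 0.0544]
eef_rot: [0.0, 1.0, -0.002, 0.001]
wrist_force: [-1.8, -0.1, 6.1]
gripper_width: 0.033
```

```bash
python3 go.py 467,4.5,54.5,0
```

```text
t 6.20 pos [468.2   4.5  54.4] psi -0.2 tilt [ 0.002 -0.   ] F [-1.8 -0.1  6.1] w 33.0 j6 -5 qd 0.002
467,4.5,54.5,0 -> d [-1.2  0.  -0.1] yaw -0.2
```

Floor contact shows as 6 N of upward force. Releasing.

Call:
send_rows:
  commands:
    - {"x":0,"y":0,"z":-1,"yaw":0,"jaw":0.4}
    - {"x":0,"y":0,"z":-1,"yaw":0,"jaw":0.7}
    - {"x":0,"y":0,"z":-1,"yaw":0,"jaw":0.9}
    - {"x":0,"y":0,"z":-1,"yaw":0,"jaw":1}
    - {"x":0,"y":0,"z":-1,"yaw":0,"jaw":1}

```text
t: 6.82
eef_pos: [0.4676, 0.0046, 0.0546]
eef_rot: [-0.0, 1.0, -0.002, -0.0]
wrist_force: [-0.1, -0.4, -0.5]
gripper_width: 0.073
```

Call:
send_rows:
  commands:
    - {"x":0,"y":0,"z":-1,"yaw":0,"jaw":1}
    - {"x":0,"y":0,"z":-30,"yaw":0,"jaw":1}
    - {"x":0,"y":0,"z":-80,"yaw":0,"jaw":1}
    - {"x":0,"y":0,"z":-115,"yaw":0,"jaw":1}
    - {"x":0,"y":0,"z":-115,"yaw":0,"jaw":1}

```text
t: 7.45
eef_pos: [0.4688, 0.0045, 0.1718]
eef_rot: [0.0, 1.0, -0.002, 0.002]
wrist_force: [0.6, -0.4, -0.5]
gripper_width: 0.0926
```

```bash
python3 go.py 401,278.5,170,0
```

```text
t 7.45 pos [468.8   4.5 171.8] psi -0.3 tilt [ 0.005 -0.   ] F [ 0.6 -0.4 -0.5] w 92.6 j6 -5 qd 0.052
401,278.5,170,0 -> d [ -69.  -273.7    1.4] yaw -0.3
```

Call:
send_rows:
  commands:
    - {"x":-14,"y":-55,"z":0,"yaw":0,"jaw":1}
    - {"x":-28,"y":-110,"z":0,"yaw":0,"jaw":1}
    - {"x":-42,"y":-165,"z":0,"yaw":0,"jaw":1}
    - {"x":-56,"y":-220,"z":0,"yaw":0,"jaw":1}
    - {"x":-69,"y":-273,"z":1,"yaw":0,"jaw":1}

```text
t: 8.07
eef_pos: [0.3987, 0.2794, 0.1676]
eef_rot: [0.0, 1.0, -0.002, -0.001]
wrist_force: [1.2, -0.7, 0.8]
gripper_width: 0.0929
```

Call:
send_rows:
  commands:
    - {"x":0,"y":0,"z":0,"yaw":0,"jaw":1}
    - {"x":0,"y":0,"z":0,"yaw":0,"jaw":1}

```text
t: 8.32
eef_pos: [0.3995, 0.2773, 0.1678]
eef_rot: [0.0, 1.0, -0.002, -0.001]
wrist_force: [0.3, -0.2, 0.8]
gripper_width: 0.0931
```

```bash
python3 go.py 401,278.5,48,0;python3 - <<'E'
from workcell import robot
from m import *
for n in("top","side"):
    s=robot.snapshot(n);W=cloud(s)
    cv2.imwrite(f"pics/{n}2.png",cv2.resize(s["image"][:,:,::-1],None,fx=1.5,fy=1.5))
    p=layer(W,(.467,.0045),.05,.075,.1);print("smallcap",len(p),p.mean(0))
    p=layer(W,(.402,.278),.03,.069,.077);print("jar",len(p),*circ(p))
E
```

```text
t 8.32 pos [399.5 277.3 167.8] psi -0.2 tilt [-0.001 -0.001] F [ 0.3 -0.2  0.8] w 93.1 j6 30 qd 0.026
401,278.5,48,0 -> d [  1.7  -1.3 119.8] yaw -0.2
smallcap 77 [0.46891847 0.00394239 0.0854785 ]
jar 310 [401.8 279.2] 26.7
smallcap 0 [nan nan nan]
jar 478 [400.9 277.4] 27.1<stdin>:6: RuntimeWarning: Mean of empty slice.
  ret = um.true_divide(
```

View pics/side2.png

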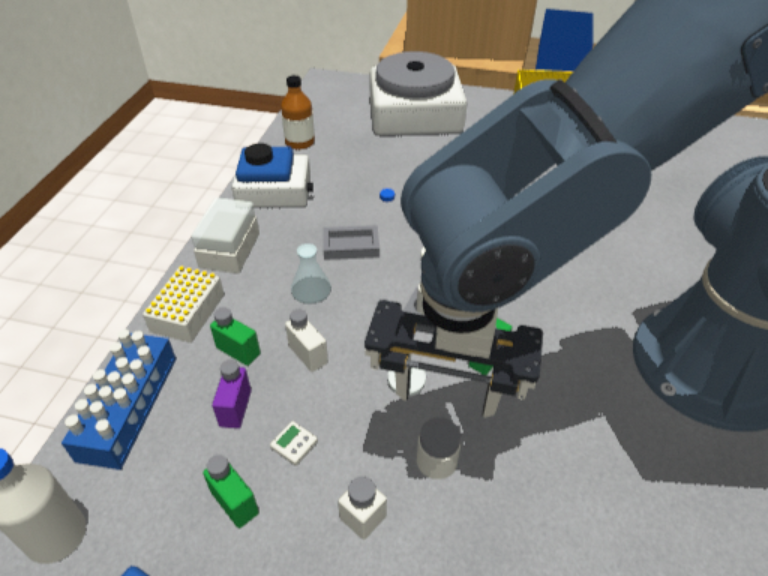

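The small bottle's cap top is at 85.5 mm, so it is on its pocket floor. The side view shows the open gripper above the jar at (438,445). Descending.

Call:
send_rows:
  commands:
    - {"x":2,"y":-1,"z":50,"yaw":0,"jaw":1}
    - {"x":2,"y":-1,"z":90,"yaw":0,"jaw":1}
    - {"x":2,"y":-1,"z":118,"yaw":0,"jaw":1}
    - {"x":2,"y":-1,"z":119,"yaw":0,"jaw":1}
    - {"x":2,"y":-1,"z":119,"yaw":0,"jaw":0.7}

```text
t: 9.05
eef_pos: [0.4026, 0.2786, 0.0506]
eef_rot: [-0.0, 1.0, -0.003, 0.0]
wrist_force: [0.6, -0.8, 0.9]
gripper_width: 0.087
```

Call:
send_rows:
  commands:
    - {"x":0,"y":0,"z":0,"yaw":0,"jaw":0.45}
    - {"x":0,"y":0,"z":0,"yaw":0,"jaw":0.45}
    - {"x":0,"y":0,"z":0,"yaw":0,"jaw":0.45}
    - {"x":0,"y":0,"z":0,"yaw":0,"jaw":0.45}
    - {"x":0,"y":0,"z":0,"yaw":0,"jaw":0.45}
  force: 25

```text
t: 9.68
eef_pos: [0.4019, 0.279, 0.0501]
eef_rot: [-0.0, 1.0, -0.002, 0.0]
wrist_force: [-2.0, -1.0, 6.2]
gripper_width: 0.0574
```

```bash
python3 go.py 401,278.5,48,0
```

```text
t 9.68 pos [401.9 279.   50.1] psi -0.3 tilt [0. 0.] F [-2.  -1.   6.2] w 57.4 j6 30 qd 0.001
401,278.5,48,0 -> d [-0.9  0.5  2.1] yaw -0.3
```

Call:
send_rows:
  commands:
    - {"x":0,"y":0,"z":0,"yaw":0,"jaw":0.45}
    - {"x":0,"y":0,"z":-10,"yaw":0,"jaw":0.45}
    - {"x":0,"y":0,"z":-40,"yaw":0,"jaw":0.45}
    - {"x":0,"y":0,"z":-90,"yaw":0,"jaw":0.45}
    - {"x":0,"y":0,"z":-120,"yaw":0,"jaw":0.45}

```text
t: 10.3
eef_pos: [0.4021, 0.2791, 0.1722]
eef_rot: [-0.001, 1.0, -0.002, 0.001]
wrist_force: [-1.0, 0.2, -1.7]
gripper_width: 0.0574
```

Call:
send_rows:
  commands:
    - {"x":0,"y":0,"z":-2,"yaw":0,"jaw":0.45}
    - {"x":0,"y":0,"z":-2,"yaw":0,"jaw":0.45}

```text
t: 10.55
eef_pos: [0.4014, 0.2786, 0.1709]
eef_rot: [0.0, 1.0, -0.002, -0.0]
wrist_force: [-0.1, -0.7, -1.8]
gripper_width: 0.0572
```

```bash
python3 go.py 492.6,-388.8,175,0
```

```text
t 10.55 pos [401.4 278.6 170.9] psi -0.3 tilt [-0.001 -0.001] F [-0.1 -0.7 -1.8] w 57.2 j6 30 qd 0.019
492.6,-388.8,175,0 -> d [ 94.1 667.   -3.8] yaw -0.3
```

Call:
send_rows:
  commands:
    - {"x":3,"y":22,"z":0,"yaw":0,"jaw":0.45}
    - {"x":10,"y":70,"z":0,"yaw":0,"jaw":0.45}
    - {"x":18,"y":125,"z":-2,"yaw":0,"jaw":0.45}
    - {"x":25,"y":180,"z":-2,"yaw":0,"jaw":0.45}
    - {"x":33,"y":235,"z":-2,"yaw":0,"jaw":0.45}

```text
t: 11.18
eef_pos: [0.4331, 0.042, 0.1724]
eef_rot: [-0.0, 1.0, -0.002, -0.001]
wrist_force: [0.8, 0.7, -0.6]
gripper_width: 0.0575
```

Call:
send_rows:
  commands:
    - {"x":8,"y":55,"z":0,"yaw":0,"jaw":0.45}
    - {"x":15,"y":110,"z":0,"yaw":0,"jaw":0.45}
    - {"x":23,"y":165,"z":0,"yaw":0,"jaw":0.45}
    - {"x":31,"y":220,"z":0,"yaw":0,"jaw":0.45}
    - {"x":39,"y":275,"z":0,"yaw":0,"jaw":0.45}

```text
t: 11.8
eef_pos: [0.4709, -0.2331, 0.172]
eef_rot: [-0.001, 1.0, -0.002, -0.001]
wrist_force: [1.9, 0.2, -1.2]
gripper_width: 0.0574
```

Call:
send_rows:
  commands:
    - {"x":7,"y":50,"z":0,"yaw":0,"jaw":0.45}
    - {"x":14,"y":100,"z":0,"yaw":0,"jaw":0.45}
    - {"x":20,"y":140,"z":0,"yaw":0,"jaw":0.45}
    - {"x":22,"y":157,"z":0,"yaw":0,"jaw":0.45}
    - {"x":22,"y":157,"z":0,"yaw":0,"jaw":0.45}

```text
t: 12.42
eef_pos: [0.4924, -0.3884, 0.1722]
eef_rot: [-0.001, 1.0, -0.003, -0.001]
wrist_force: [-0.4, 0.6, -1.9]
gripper_width: 0.0576
```

```bash
python3 go.py 492.6,-388.8,57,0
```

```text
t 12.43 pos [ 492.4 -388.4  172.2] psi -0.3 tilt [-0.002  0.002] F [-0.4  0.6 -1.9] w 57.6 j6 -42 qd 0.03
492.6,-388.8,57,0 -> d [  0.4   0.6 115.2] yaw -0.3
```

Call:
send_rows:
  commands:
    - {"x":0,"y":1,"z":40,"yaw":0,"jaw":0.45}
    - {"x":0,"y":1,"z":70,"yaw":0,"jaw":0.45}
    - {"x":0,"y":1,"z":95,"yaw":0,"jaw":0.45}
    - {"x":0,"y":1,"z":108,"yaw":0,"jaw":0.45}
    - {"x":0,"y":1,"z":114,"yaw":0,"jaw":0.45}

```text
t: 13.05
eef_pos: [0.4929, -0.3887, 0.0594]
eef_rot: [-0.0, 1.0, -0.002, -0.0]
wrist_force: [-0.3, -0.7, -1.3]
gripper_width: 0.0575
```

Call:
send_rows:
  commands:
    - {"x":0,"y":0,"z":1,"yaw":0,"jaw":0.45}
    - {"x":0,"y":0,"z":2,"yaw":0,"jaw":0.45}
    - {"x":0,"y":0,"z":2,"yaw":0,"jaw":0.45}

```text
t: 13.42
eef_pos: [0.493, -0.3897, 0.0581]
eef_rot: [0.0, 1.0, -0.002, 0.0]
wrist_force: [-0.0, -0.4, -0.8]
gripper_width: 0.0574
```

```bash
python3 go.py 492.6,-388.8,56,0
```

```text
t 13.43 pos [ 493.  -389.7   58.1] psi -0.3 tilt [ 0.001 -0.001] F [-0.  -0.4 -0.8] w 57.4 j6 -42 qd 0.002
492.6,-388.8,56,0 -> d [-0.4 -0.9  2.1] yaw -0.3
```

Call:
send_rows:
  commands:
    - {"x":0,"y":-1,"z":2,"yaw":0,"jaw":0.45}
    - {"x":0,"y":-1,"z":3,"yaw":0,"jaw":0.45}
    - {"x":0,"y":-1,"z":3,"yaw":0,"jaw":0.45}

```text
t: 13.8
eef_pos: [0.4931, -0.3889, 0.0561]
eef_rot: [0.0, 1.0, -0.002, 0.0]
wrist_force: [-3.9, 2.6, 11.3]
gripper_width: 0.0574
```

```bash
python3 go.py 492.6,-388.8,56,0
```

```text
t 13.80 pos [ 493.1 -388.9   56.1] psi -0.3 tilt [ 0.001 -0.001] F [-3.9  2.6 11.3] w 57.4 j6 -42 qd 0.002
492.6,-388.8,56,0 -> d [-0.5 -0.1  0.1] yaw -0.3
```

Contact at the expected height. Release and retreat.

Call:
send_rows:
  commands:
    - {"x":0,"y":0,"z":-1,"yaw":0,"jaw":0.6}
    - {"x":0,"y":0,"z":-1,"yaw":0,"jaw":0.8}
    - {"x":0,"y":0,"z":-1,"yaw":0,"jaw":1}
    - {"x":0,"y":0,"z":-1,"yaw":0,"jaw":1}
    - {"x":0,"y":0,"z":-1,"yaw":0,"jaw":1}

```text
t: 14.42
eef_pos: [0.4928, -0.3886, 0.0555]
eef_rot: [-0.0, 1.0, -0.002, -0.0]
wrist_force: [-0.5, 0.2, 0.3]
gripper_width: 0.0912
```

Call:
send_rows:
  commands:
    - {"x":0,"y":0,"z":0,"yaw":0,"jaw":1}
    - {"x":0,"y":0,"z":-30,"yaw":0,"jaw":1}
    - {"x":0,"y":0,"z":-80,"yaw":0,"jaw":1}
    - {"x":0,"y":0,"z":-115,"yaw":0,"jaw":1}
    - {"x":0,"y":0,"z":-115,"yaw":0,"jaw":1}

```text
t: 15.05
eef_pos: [0.4938, -0.3894, 0.1734]
eef_rot: [0.002, 1.0, -0.002, 0.002]
wrist_force: [0.8, -0.5, -0.7]
gripper_width: 0.0931
```

```bash
python3 go.py 481,382.8,170,-28
```

```text
t 15.05 pos [ 493.8 -389.4  173.4] psi -0.3 tilt [ 0.004 -0.003] F [ 0.8 -0.5 -0.7] w 93.1 j6 -42 qd 0.051
481,382.8,170,-28 -> d [ -16.2 -772.1    0.8] yaw 27.7
```

Call:
send_rows:
  commands:
    - {"x":-1,"y":-50,"z":0,"yaw":0,"jaw":1}
    - {"x":-2,"y":-110,"z":0,"yaw":0,"jaw":1}
    - {"x":-4,"y":-170,"z":0,"yaw":0,"jaw":1}
    - {"x":-5,"y":-230,"z":0,"yaw":0,"jaw":1}
    - {"x":-6,"y":-290,"z":0,"yaw":0,"jaw":1}

```text
t: 15.68
eef_pos: [0.4873, -0.0966, 0.1696]
eef_rot: [-0.0, 1.0, -0.002, -0.001]
wrist_force: [2.1, 0.6, -0.1]
gripper_width: 0.0929
```

Call:
send_rows:
  commands:
    - {"x":-1,"y":-60,"z":0,"yaw":0,"jaw":1}
    - {"x":-2,"y":-120,"z":0,"yaw":0,"jaw":1}
    - {"x":-4,"y":-180,"z":0,"yaw":0,"jaw":1}
    - {"x":-5,"y":-240,"z":0,"yaw":0,"jaw":1}
    - {"x":-6,"y":-300,"z":0,"yaw":0,"jaw":1}

```text
t: 16.3
eef_pos: [0.4827, 0.2033, 0.1696]
eef_rot: [0.0, 1.0, -0.002, -0.001]
wrist_force: [0.6, -0.3, 0.6]
gripper_width: 0.0931
```

Call:
send_rows:
  commands:
    - {"x":-1,"y":-50,"z":0,"yaw":8,"jaw":1}
    - {"x":-2,"y":-100,"z":0,"yaw":16,"jaw":1}
    - {"x":-4,"y":-150,"z":0,"yaw":24,"jaw":1}
    - {"x":-4,"y":-182,"z":0,"yaw":28,"jaw":1}
    - {"x":-4,"y":-182,"z":0,"yaw":28,"jaw":1}

```text
t: 16.92
eef_pos: [0.4794, 0.3848, 0.1691]
eef_rot: [0.001, 0.97, -0.243, -0.001]
wrist_force: [-0.5, -0.0, -0.4]
gripper_width: 0.093
```

```bash
python3 go.py 481,382.8,48,-28;python3 - <<'E'
from workcell import robot
from m import *
for n in("top","side"):
    s=robot.snapshot(n);W=cloud(s)
    cv2.imwrite(f"pics/{n}3.png",cv2.resize(s["image"][:,:,::-1],None,fx=1.5,fy=1.5))
    p=layer(W,(.4925,-.389),.04,.065,.1);print("jar lid",len(p),p.mean(0))
    p=layer(W,(.481,.383),.03,.077,.087);print("sq",len(p),*circ(p))
E
```

```text
t 16.93 pos [479.4 384.8 169.1] psi -28.1 tilt [-0.001 -0.001] F [-0.5 -0.  -0.4] w 93.0 j6 63 qd 0.059
481,382.8,48,-28 -> d [  2.4   0.9 121.1] yaw -0.1
jar lid 362 [ 0.49337548 -0.38525567  0.07679937]
sq 134 [481.5 383.7] 17.2
jar lid 0 [nan nan nan]
sq 250 [480.4 381.8] 17.0<stdin>:6: RuntimeWarning: Mean of empty slice.
  ret = um.true_divide(
```

View pics/side3.png

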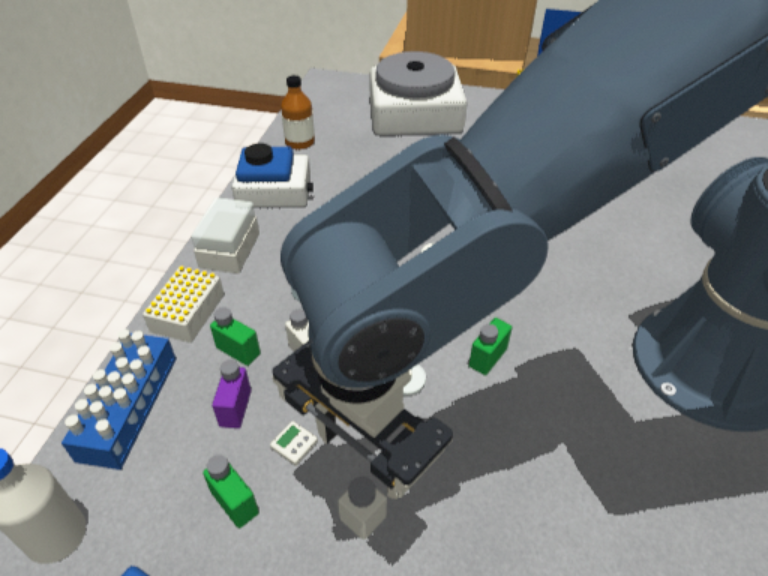

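The side view shows the gripper above the square bottle at (362,505), with only the low timer at (294,441) nearby. Descending.

Call:
send_rows:
  commands:
    - {"x":2,"y":1,"z":50,"yaw":0,"jaw":1}
    - {"x":2,"y":1,"z":90,"yaw":0,"jaw":1}
    - {"x":2,"y":1,"z":118,"yaw":0,"jaw":1}
    - {"x":2,"y":1,"z":121,"yaw":0,"jaw":1}
    - {"x":2,"y":1,"z":121,"yaw":0,"jaw":0.7}

```text
t: 17.65
eef_pos: [0.4821, 0.3813, 0.0505]
eef_rot: [-0.0, 0.97, -0.244, 0.0]
wrist_force: [-0.4, 0.2, 1.0]
gripper_width: 0.0868
```

Call:
send_rows:
  commands:
    - {"x":0,"y":0,"z":0,"yaw":0,"jaw":0.5}
    - {"x":0,"y":0,"z":0,"yaw":0,"jaw":0.35}
    - {"x":0,"y":0,"z":0,"yaw":0,"jaw":0.35}
    - {"x":0,"y":0,"z":0,"yaw":0,"jaw":0.35}
    - {"x":0,"y":0,"z":0,"yaw":0,"jaw":0.35}

```text
t: 18.27
eef_pos: [0.4816, 0.3817, 0.0498]
eef_rot: [-0.0, 0.97, -0.244, 0.0]
wrist_force: [-0.0, 0.3, 1.0]
gripper_width: 0.0457
```

Call:
send_rows:
  commands:
    - {"x":0,"y":0,"z":0,"yaw":0,"jaw":0.35}
    - {"x":0,"y":0,"z":0,"yaw":0,"jaw":0.35}

```text
t: 18.52
eef_pos: [0.4816, 0.3817, 0.0498]
eef_rot: [-0.0, 0.97, -0.244, 0.0]
wrist_force: [-0.4, 0.2, 2.8]
gripper_width: 0.0458
```

```bash
python3 go.py 481,382.8,48,-28
```

```text
t 18.52 pos [481.6 381.7  49.8] psi -28.3 tilt [0. 0.] F [-0.4  0.2  2.8] w 45.8 j6 62 qd 0.002
481,382.8,48,-28 -> d [-1.  -0.7  1.8] yaw -0.3
```

Call:
send_rows:
  commands:
    - {"x":0,"y":0,"z":-10,"yaw":0,"jaw":0.35}
    - {"x":0,"y":0,"z":-40,"yaw":0,"jaw":0.35}
    - {"x":0,"y":0,"z":-90,"yaw":0,"jaw":0.35}
    - {"x":0,"y":0,"z":-125,"yaw":0,"jaw":0.35}
    - {"x":0,"y":0,"z":-125,"yaw":0,"jaw":0.35}

```text
t: 19.15
eef_pos: [0.4826, 0.3823, 0.1776]
eef_rot: [-0.002, 0.97, -0.244, 0.002]
wrist_force: [0.2, 0.8, -1.9]
gripper_width: 0.0461
```

```bash
python3 go.py 372.4,-271.8,174,-24
```

```text
t 19.15 pos [482.6 382.3 177.6] psi -28.3 tilt [0.004 0.003] F [ 0.2  0.8 -1.9] w 46.1 j6 62 qd 0.055
372.4,-271.8,174,-24 -> d [212.6 628.4   1.2] yaw -4.3
```

Call:
send_rows:
  commands:
    - {"x":8,"y":24,"z":0,"yaw":0,"jaw":0.35}
    - {"x":24,"y":72,"z":0,"yaw":0,"jaw":0.35}
    - {"x":42,"y":124,"z":0,"yaw":0,"jaw":0.35}
    - {"x":60,"y":177,"z":0,"yaw":0,"jaw":0.35}
    - {"x":78,"y":230,"z":0,"yaw":0,"jaw":0.35}

```text
t: 19.77
eef_pos: [0.4402, 0.1404, 0.1735]
eef_rot: [0.0, 0.97, -0.244, -0.001]
wrist_force: [1.0, 0.0, -1.3]
gripper_width: 0.0459
```

Call:
send_rows:
  commands:
    - {"x":18,"y":53,"z":0,"yaw":0,"jaw":0.35}
    - {"x":36,"y":106,"z":0,"yaw":0,"jaw":0.35}
    - {"x":54,"y":159,"z":0,"yaw":0,"jaw":0.35}
    - {"x":72,"y":212,"z":0,"yaw":0,"jaw":0.35}
    - {"x":90,"y":265,"z":0,"yaw":0,"jaw":0.35}

```text
t: 20.4
eef_pos: [0.3941, -0.1353, 0.1737]
eef_rot: [-0.0, 0.97, -0.244, -0.001]
wrist_force: [1.3, 0.6, -1.0]
gripper_width: 0.046
```

Call:
send_rows:
  commands:
    - {"x":16,"y":48,"z":0,"yaw":-2,"jaw":0.35}
    - {"x":31,"y":93,"z":0,"yaw":-3,"jaw":0.35}
    - {"x":42,"y":123,"z":0,"yaw":-4,"jaw":0.35}
    - {"x":45,"y":133,"z":0,"yaw":-4,"jaw":0.35}
    - {"x":45,"y":133,"z":0,"yaw":-4,"jaw":0.35}

```text
t: 21.02
eef_pos: [0.3715, -0.2718, 0.1739]
eef_rot: [-0.0, 0.978, -0.211, -0.001]
wrist_force: [0.5, 0.8, -0.5]
gripper_width: 0.046
```

```bash
python3 go.py 372.4,-271.8,56,-24
```

```text
t 21.02 pos [ 371.5 -271.8  173.9] psi -24.3 tilt [-0.001  0.001] F [ 0.5  0.8 -0.5] w 46.0 j6 -18 qd 0.027
372.4,-271.8,56,-24 -> d [  0.9  -0.3 117.9] yaw -0.3
```

Call:
send_rows:
  commands:
    - {"x":1,"y":0,"z":40,"yaw":0,"jaw":0.35}
    - {"x":1,"y":0,"z":70,"yaw":0,"jaw":0.35}
    - {"x":1,"y":0,"z":95,"yaw":0,"jaw":0.35}
    - {"x":1,"y":0,"z":108,"yaw":0,"jaw":0.35}
    - {"x":1,"y":0,"z":115,"yaw":0,"jaw":0.35}

```text
t: 21.65
eef_pos: [0.373, -0.2721, 0.0593]
eef_rot: [-0.0, 0.978, -0.21, -0.0]
wrist_force: [0.3, -1.0, -0.5]
gripper_width: 0.0458
```

Call:
send_rows:
  commands:
    - {"x":0,"y":0,"z":1,"yaw":0,"jaw":0.35}
    - {"x":0,"y":0,"z":2,"yaw":0,"jaw":0.35}
    - {"x":0,"y":0,"z":2,"yaw":0,"jaw":0.35}

```text
t: 22.02
eef_pos: [0.373, -0.2729, 0.058]
eef_rot: [0.0, 0.978, -0.21, 0.0]
wrist_force: [-0.4, -0.2, -0.8]
gripper_width: 0.046
```

```bash
python3 go.py 372.4,-271.8,56,-24
```

```text
t 22.02 pos [ 373.  -272.9   58. ] psi -24.3 tilt [ 0.001 -0.   ] F [-0.4 -0.2 -0.8] w 46.0 j6 -18 qd 0.002
372.4,-271.8,56,-24 -> d [-1.  -0.8  2. ] yaw -0.3
```

Call:
send_rows:
  commands:
    - {"x":-1,"y":-1,"z":2,"yaw":0,"jaw":0.35}
    - {"x":-1,"y":-1,"z":3,"yaw":0,"jaw":0.35}
    - {"x":-1,"y":-1,"z":3,"yaw":0,"jaw":0.35}

```text
t: 22.4
eef_pos: [0.3725, -0.2715, 0.0557]
eef_rot: [0.0, 0.978, -0.21, 0.0]
wrist_force: [-4.2, 3.4, 18.3]
gripper_width: 0.0459
```

```bash
python3 go.py 372.4,-271.8,56,-24
```

```text
t 22.40 pos [ 372.5 -271.5   55.7] psi -24.3 tilt [ 0. -0.] F [-4.2  3.4 18.3] w 45.9 j6 -18 qd 0.002
372.4,-271.8,56,-24 -> d [ 0.1  0.3 -0.3] yaw -0.3
```

Call:
send_rows:
  commands:
    - {"x":0,"y":0,"z":-1,"yaw":0,"jaw":0.5}
    - {"x":0,"y":0,"z":-1,"yaw":0,"jaw":0.7}
    - {"x":0,"y":0,"z":-1,"yaw":0,"jaw":1}
    - {"x":0,"y":0,"z":-1,"yaw":0,"jaw":1}
    - {"x":0,"y":0,"z":-1,"yaw":0,"jaw":1}

```text
t: 23.02
eef_pos: [0.3723, -0.2714, 0.0556]
eef_rot: [-0.0, 0.978, -0.21, -0.0]
wrist_force: [-0.6, 0.1, -0.3]
gripper_width: 0.082
```

Call:
send_rows:
  commands:
    - {"x":0,"y":0,"z":0,"yaw":0,"jaw":1}
    - {"x":0,"y":0,"z":-30,"yaw":0,"jaw":1}
    - {"x":0,"y":0,"z":-80,"yaw":0,"jaw":1}
    - {"x":0,"y":0,"z":-125,"yaw":0,"jaw":1}
    - {"x":0,"y":0,"z":-125,"yaw":0,"jaw":1}

```text
t: 23.65
eef_pos: [0.3734, -0.2724, 0.1834]
eef_rot: [0.001, 0.978, -0.21, 0.003]
wrist_force: [0.7, 0.3, 0.0]
gripper_width: 0.0929
```

```bash
python3 go.py 637.3,140.5,180,51
```

```text
t 23.65 pos [ 373.4 -272.4  183.4] psi -24.3 tilt [ 0.004 -0.004] F [0.7 0.3 0. ] w 92.9 j6 -18 qd 0.061
637.3,140.5,180,51 -> d [  71.  -484.8    2.9] yaw -75.3
```

Call:
send_rows:
  commands:
    - {"x":7,"y":-50,"z":1,"yaw":-8,"jaw":1}
    - {"x":15,"y":-100,"z":1,"yaw":-16,"jaw":1}
    - {"x":23,"y":-155,"z":2,"yaw":-24,"jaw":1}
    - {"x":31,"y":-210,"z":3,"yaw":-32,"jaw":1}
    - {"x":39,"y":-265,"z":3,"yaw":-40,"jaw":1}

```text
t: 24.28
eef_pos: [0.517, -0.044, 0.1763]
eef_rot: [-0.0, 0.99, 0.139, -0.001]
wrist_force: [0.1, -0.8, -0.8]
gripper_width: 0.0927
```

```bash
python3 go.py 637.3,140.5,180,51
```

```text
t 24.27 pos [517.  -44.  176.3] psi 16.0 tilt [-0.002  0.   ] F [ 0.1 -0.8 -0.8] w 92.7 j6 -26 qd 0.825
637.3,140.5,180,51 -> d [ 166.5 -144.2   -3.9] yaw -35.0
```

Call:
send_rows:
  commands:
    - {"x":40,"y":-36,"z":-2,"yaw":-9,"jaw":1}
    - {"x":80,"y":-70,"z":-4,"yaw":-18,"jaw":1}
    - {"x":120,"y":-104,"z":-4,"yaw":-27,"jaw":1}
    - {"x":156,"y":-135,"z":-4,"yaw":-35,"jaw":1}
    - {"x":166,"y":-144,"z":-4,"yaw":-35,"jaw":1}

```text
t: 24.9
eef_pos: [0.6376, 0.1398, 0.1796]
eef_rot: [-0.0, 0.903, 0.43, -0.001]
wrist_force: [1.2, -0.8, -0.6]
gripper_width: 0.0932
```

Call:
send_rows:
  commands:
    - {"x":0,"y":0,"z":0,"yaw":0,"jaw":1}
    - {"x":0,"y":0,"z":0,"yaw":0,"jaw":1}

```text
t: 25.15
eef_pos: [0.6368, 0.1366, 0.1812]
eef_rot: [-0.0, 0.904, 0.428, -0.001]
wrist_force: [0.3, 0.6, 0.5]
gripper_width: 0.0933
```

```bash
python3 go.py 637.3,140.5,48,51;python3 - <<'E'
from workcell import robot
from m import *
for n in("top","side"):
    s=robot.snapshot(n);W=cloud(s)
    cv2.imwrite(f"pics/{n}4.png",cv2.resize(s["image"][:,:,::-1],None,fx=1.5,fy=1.5))
    for nm,c,lo in(("sq",(.3724,-.2718),.078),("jar",(.4925,-.389),.07),("small",(.467,.0045),.078)):
        p=layer(W,c,.04,lo,.1)
        if len(p):print(n,nm,len(p),np.median(p,0))
E
```

```text
t 25.15 pos [636.8 136.6 181.2] psi 50.6 tilt [-0.001 -0.   ] F [0.3 0.6 0.5] w 93.3 j6 -43 qd 0.009
637.3,140.5,48,51 -> d [  3.4  -2.  133.2] yaw -0.4
top sq 150 [ 0.37290594 -0.26745709  0.08748375]
top jar 345 [ 0.49369173 -0.38628776  0.07744898]
top small 75 [0.46957968 0.004409   0.08577682]
side sq 90 [ 0.37227439 -0.26592993  0.08584266]
side jar 151 [ 0.49336294 -0.38598339  0.07610244]
side small 75 [0.46727836 0.00404442 0.0842497 ]
```

View pics/side4.png

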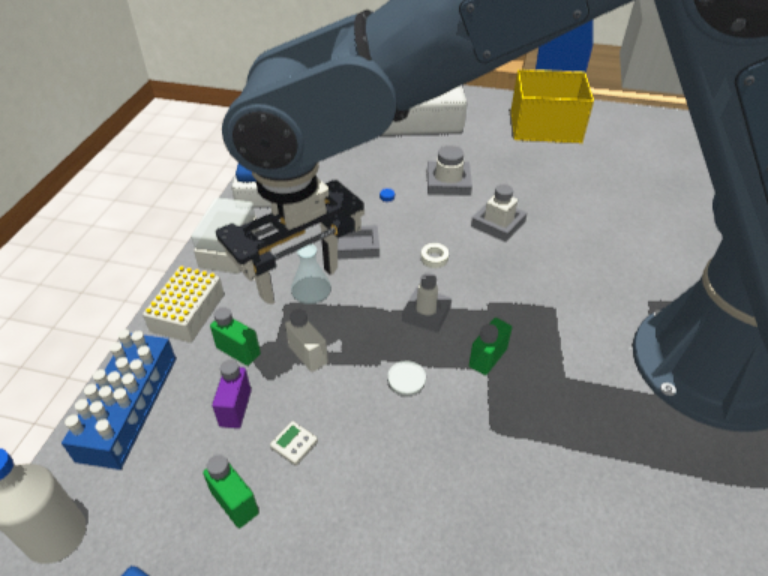

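The side view shows the jar (449,165), square bottle (501,207) and small bottle (428,297) seated in their stands; the gripper is above the white flat flask (306,338). Descending on it.

Call:
send_rows:
  commands:
    - {"x":3,"y":-2,"z":50,"yaw":0,"jaw":1}
    - {"x":3,"y":-2,"z":95,"yaw":0,"jaw":1}
    - {"x":3,"y":-2,"z":125,"yaw":0,"jaw":1}
    - {"x":3,"y":-2,"z":133,"yaw":0,"jaw":1}
    - {"x":3,"y":-2,"z":133,"yaw":0,"jaw":1}

```text
t: 25.88
eef_pos: [0.638, 0.141, 0.0493]
eef_rot: [0.0, 0.904, 0.428, 0.0]
wrist_force: [0.7, 1.0, 1.0]
gripper_width: 0.0931
```

```bash
python3 go.py 637.3,140.5,48,51
```

```text
t 25.88 pos [638.  141.   49.3] psi 50.7 tilt [0. 0.] F [0.7 1.  1. ] w 93.1 j6 -42 qd 0.022
637.3,140.5,48,51 -> d [-0.9 -0.2  1.3] yaw -0.3
```

Call:
send_rows:
  commands:
    - {"x":-1,"y":0,"z":0,"yaw":0,"jaw":0.6}
    - {"x":-1,"y":0,"z":0,"yaw":0,"jaw":0.4}
    - {"x":-1,"y":0,"z":0,"yaw":0,"jaw":0.2}
    - {"x":-1,"y":0,"z":0,"yaw":0,"jaw":0.2}
    - {"x":-1,"y":0,"z":0,"yaw":0,"jaw":0.2}

```text
t: 26.5
eef_pos: [0.6372, 0.1406, 0.0487]
eef_rot: [0.0, 0.904, 0.429, -0.0]
wrist_force: [0.1, -0.6, -0.0]
gripper_width: 0.0475
```

Call:
send_rows:
  commands:
    - {"x":0,"y":0,"z":0,"yaw":0,"jaw":0.2}
    - {"x":0,"y":0,"z":0,"yaw":0,"jaw":0.2}
    - {"x":0,"y":0,"z":0,"yaw":0,"jaw":0.2}
    - {"x":0,"y":0,"z":0,"yaw":0,"jaw":0.2}

```text
t: 27.0
eef_pos: [0.6371, 0.1406, 0.0486]
eef_rot: [-0.0, 0.904, 0.429, -0.0]
wrist_force: [-1.0, -1.0, -0.0]
gripper_width: 0.0336
```

```bash
python3 go.py 637.3,140.5,48,51
```

```text
t 27.00 pos [637.1 140.6  48.6] psi 50.7 tilt [-0. -0.] F [-1. -1. -0.] w 33.6 j6 -42 qd 0.002
637.3,140.5,48,51 -> d [0.1 0.3 0.6] yaw -0.3
```

Call:
send_rows:
  commands:
    - {"x":0,"y":0,"z":-10,"yaw":0,"jaw":0.2}
    - {"x":0,"y":0,"z":-40,"yaw":0,"jaw":0.2}
    - {"x":0,"y":0,"z":-90,"yaw":0,"jaw":0.2}
    - {"x":0,"y":0,"z":-135,"yaw":0,"jaw":0.2}
    - {"x":0,"y":0,"z":-140,"yaw":0,"jaw":0.2}

```text
t: 27.62
eef_pos: [0.6386, 0.1409, 0.1927]
eef_rot: [0.001, 0.904, 0.429, 0.003]
wrist_force: [-0.1, 0.2, -1.5]
gripper_width: 0.0337
```

```bash
python3 go.py 570,0,188,79 641.4,-135,188,107
```

```text
t 27.62 pos [638.6 140.9 192.7] psi 50.7 tilt [0.006 0.001] F [-0.1  0.2 -1.5] w 33.7 j6 -42 qd 0.04
570,0,188,79 -> d [-152.5   36.     4.2] yaw -28.3
641.4,-135,188,107 -> d [-211.9  176.8    4.5] yaw -56.3
```

Call:
send_rows:
  commands:
    - {"x":-20,"y":5,"z":0,"yaw":-5,"jaw":0.2}
    - {"x":-60,"y":14,"z":2,"yaw":-11,"jaw":0.2}
    - {"x":-100,"y":24,"z":3,"yaw":-17,"jaw":0.2}
    - {"x":-135,"y":32,"z":4,"yaw":-23,"jaw":0.2}
    - {"x":-152,"y":48,"z":4,"yaw":-28,"jaw":0.2}

```text
t: 28.25
eef_pos: [0.5767, -0.0086, 0.1837]
eef_rot: [-0.001, 0.772, 0.635, -0.001]
wrist_force: [1.7, 0.9, -1.1]
gripper_width: 0.0336
```

```bash
python3 go.py 641.4,-135,188,107
```

```text
t 28.25 pos [576.7  -8.6 183.7] psi 78.9 tilt [-0.002  0.   ] F [ 1.7  0.9 -1.1] w 33.6 j6 -84 qd 1.0
641.4,-135,188,107 -> d [-111.6   87.9   -4.4] yaw -28.1
```

Call:
send_rows:
  commands:
    - {"x":-25,"y":20,"z":-2,"yaw":-8,"jaw":0.2}
    - {"x":-55,"y":43,"z":-4,"yaw":-16,"jaw":0.2}
    - {"x":-85,"y":67,"z":-4,"yaw":-23,"jaw":0.2}
    - {"x":-105,"y":83,"z":-4,"yaw":-28,"jaw":0.2}
    - {"x":-112,"y":88,"z":-4,"yaw":-28,"jaw":0.2}

```text
t: 28.88
eef_pos: [0.6424, -0.1354, 0.1874]
eef_rot: [-0.001, 0.597, 0.802, -0.0]
wrist_force: [-0.6, 1.1, -1.8]
gripper_width: 0.0337
```

Call:
send_rows:
  commands:
    - {"x":0,"y":0,"z":0,"yaw":0,"jaw":0.2}
    - {"x":0,"y":0,"z":0,"yaw":0,"jaw":0.2}

```text
t: 29.12
eef_pos: [0.6422, -0.1335, 0.1885]
eef_rot: [-0.0, 0.597, 0.802, -0.0]
wrist_force: [-0.7, -0.6, -1.0]
gripper_width: 0.034
```

```bash
python3 go.py 641.4,-135,54.5,107;python3 - <<'E'
from workcell import robot
from m import *
for n in("top","side"):
    s=robot.snapshot(n);W=cloud(s)
    cv2.imwrite(f"pics/{n}5.png",cv2.resize(s["image"][:,:,::-1],None,fx=1.5,fy=1.5))
E
```

```text
t 29.12 pos [ 642.2 -133.5  188.5] psi 106.7 tilt [-0.001  0.   ] F [-0.7 -0.6 -1. ] w 34.0 j6 -123 qd 0.007
641.4,-135,54.5,107 -> d [ -1.3  -1.1 134. ] yaw -0.3
```

View pics/side5.png

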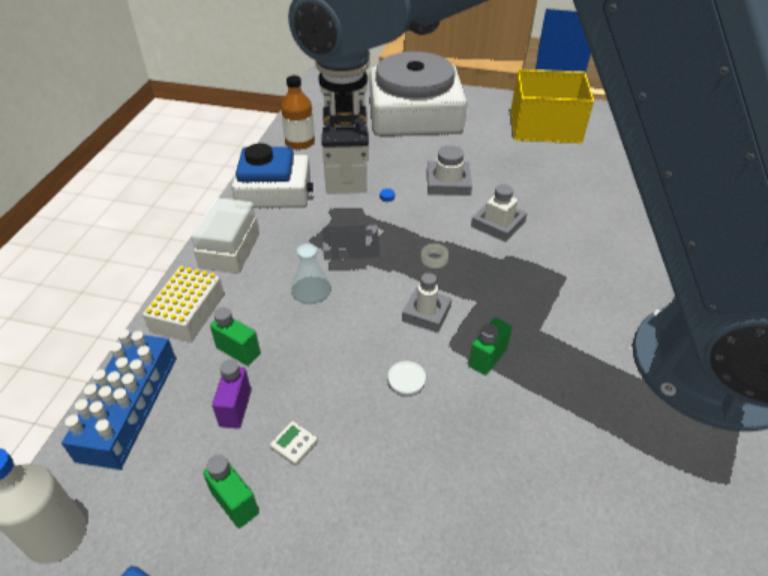

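The side view shows the flask held upright at (345,168) above the flat stand (350,242), with its long side parallel to the stand. Descending to just above the rim.

Call:
send_rows:
  commands:
    - {"x":-1,"y":-1,"z":40,"yaw":0,"jaw":0.2}
    - {"x":-1,"y":-1,"z":75,"yaw":0,"jaw":0.2}
    - {"x":-1,"y":-1,"z":100,"yaw":0,"jaw":0.2}
    - {"x":-1,"y":-1,"z":108,"yaw":0,"jaw":0.2}
    - {"x":-1,"y":-1,"z":108,"yaw":0,"jaw":0.2}

```text
t: 29.85
eef_pos: [0.642, -0.1355, 0.081]
eef_rot: [0.0, 0.597, 0.803, 0.0]
wrist_force: [0.6, 0.4, -1.6]
gripper_width: 0.0339
```

```bash
python3 go.py 641.4,-135,54.5,107;python3 - <<'E'
from workcell import robot
from m import *
for n in("top","side"):
    s=robot.snapshot(n);W=cloud(s)
    im=s["image"][90:220,170:270] if n=="side" else s["image"][120:220,270:370]
    cv2.imwrite(f"pics/{n}6.png",cv2.resize(im[:,:,::-1],None,fx=4,fy=4,interpolation=cv2.INTER_CUBIC))
E
```

```text
t 29.85 pos [ 642.  -135.5   81. ] psi 106.8 tilt [ 0. -0.] F [ 0.6  0.4 -1.6] w 33.9 j6 -123 qd 0.02
641.4,-135,54.5,107 -> d [ 0.6 -0.5 26.5] yaw -0.2
```

View pics/side6.png

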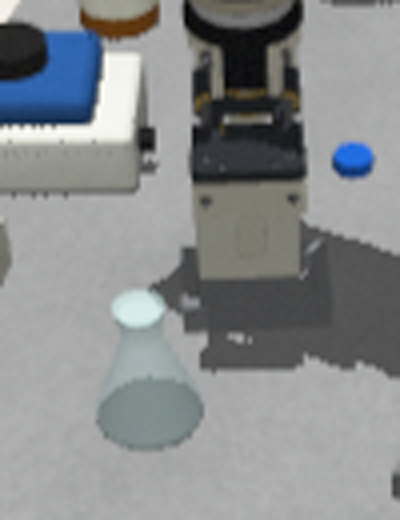

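The fingers (250,230 in this crop) hide the flask, and the glass (150,370) is well clear. I go on down by force.

Call:
send_rows:
  commands:
    - {"x":0,"y":0,"z":6,"yaw":0,"jaw":0.2}
    - {"x":0,"y":0,"z":12,"yaw":0,"jaw":0.2}
    - {"x":0,"y":0,"z":17,"yaw":0,"jaw":0.2}
    - {"x":0,"y":0,"z":20,"yaw":0,"jaw":0.2}
    - {"x":0,"y":0,"z":23,"yaw":0,"jaw":0.2}

```text
t: 30.58
eef_pos: [0.642, -0.1357, 0.0574]
eef_rot: [0.0, 0.597, 0.803, 0.0]
wrist_force: [-0.7, 0.2, -2.1]
gripper_width: 0.0341
```

```bash
python3 go.py 641.4,-135,54.5,107
```

```text
t 30.57 pos [ 642.  -135.7   57.4] psi 106.7 tilt [0. 0.] F [-0.7  0.2 -2.1] w 34.1 j6 -123 qd 0.04
641.4,-135,54.5,107 -> d [ 0.9 -0.3  2.9] yaw -0.3
```

Call:
send_rows:
  commands:
    - {"x":0,"y":0,"z":2,"yaw":0,"jaw":0.2}
    - {"x":0,"y":0,"z":3,"yaw":0,"jaw":0.2}
    - {"x":0,"y":0,"z":3.5,"yaw":0,"jaw":0.2}
    - {"x":0,"y":0,"z":3.5,"yaw":0,"jaw":0.2}

```text
t: 31.08
eef_pos: [0.642, -0.1357, 0.0546]
eef_rot: [0.0, 0.597, 0.803, 0.0]
wrist_force: [-2.7, 0.1, 5.0]
gripper_width: 0.0338
```

```bash
python3 go.py 641.4,-135,54.5,107
```

```text
t 31.07 pos [ 642.  -135.7   54.6] psi 106.7 tilt [ 0. -0.] F [-2.7  0.1  5. ] w 33.8 j6 -123 qd 0.002
641.4,-135,54.5,107 -> d [ 0.9 -0.3  0.1] yaw -0.3
```

Floor contact at the right height. Releasing, retreating and moving clear so the cameras can see everything.

Call:
send_rows:
  commands:
    - {"x":0,"y":0,"z":-0.5,"yaw":0,"jaw":0.4}
    - {"x":0,"y":0,"z":-0.5,"yaw":0,"jaw":0.7}
    - {"x":0,"y":0,"z":-0.5,"yaw":0,"jaw":1}
    - {"x":0,"y":0,"z":-0.5,"yaw":0,"jaw":1}
    - {"x":0,"y":0,"z":-0.5,"yaw":0,"jaw":1}

```text
t: 31.7
eef_pos: [0.6419, -0.1357, 0.0546]
eef_rot: [0.0, 0.597, 0.803, 0.0]
wrist_force: [0.6, 0.3, -0.6]
gripper_width: 0.0727
```

Call:
send_rows:
  commands:
    - {"x":0,"y":0,"z":0,"yaw":0,"jaw":1}
    - {"x":0,"y":0,"z":-30,"yaw":0,"jaw":1}
    - {"x":0,"y":0,"z":-80,"yaw":0,"jaw":1}
    - {"x":0,"y":0,"z":-130,"yaw":0,"jaw":1}
    - {"x":0,"y":0,"z":-160,"yaw":0,"jaw":1}

```text
t: 32.33
eef_pos: [0.6424, -0.1358, 0.2175]
eef_rot: [0.001, 0.597, 0.803, 0.001]
wrist_force: [-0.2, -0.8, 0.6]
gripper_width: 0.093
```

```bash
python3 go.py 300,120,230,107
```

```text
t 32.33 pos [ 642.4 -135.8  217.5] psi 106.7 tilt [ 0.003 -0.001] F [-0.2 -0.8  0.6] w 93.0 j6 -123 qd 0.44
300,120,230,107 -> d [ 343.6 -254.2  -13.6] yaw -0.3
```

Call:
send_rows:
  commands:
    - {"x":40,"y":-30,"z":-10,"yaw":0,"jaw":1}
    - {"x":85,"y":-62,"z":-14,"yaw":0,"jaw":1}
    - {"x":130,"y":-95,"z":-14,"yaw":0,"jaw":1}
    - {"x":175,"y":-130,"z":-14,"yaw":0,"jaw":1}
    - {"x":220,"y":-163,"z":-14,"yaw":0,"jaw":1}

```text
t: 32.95
eef_pos: [0.4208, 0.0288, 0.2287]
eef_rot: [0.0, 0.597, 0.802, 0.0]
wrist_force: [0.6, 0.4, 0.8]
gripper_width: 0.093
```

Call:
send_rows:
  commands:
    - {"x":40,"y":-30,"z":0,"yaw":0,"jaw":1}
    - {"x":80,"y":-60,"z":0,"yaw":0,"jaw":1}
    - {"x":100,"y":-75,"z":0,"yaw":0,"jaw":1}
    - {"x":100,"y":-75,"z":0,"yaw":0,"jaw":1}

```text
t: 33.45
eef_pos: [0.3212, 0.1027, 0.2289]
eef_rot: [0.0, 0.596, 0.803, 0.0]
wrist_force: [0.3, -0.9, -0.7]
gripper_width: 0.0929
```

```bash
python3 go.py;python3 - <<'E'
from workcell import robot
from m import *
for n in("top","side"):
    s=robot.snapshot(n);W=cloud(s);np.savez(n+"9.npz",**s)
    cv2.imwrite(f"pics/{n}9.png",cv2.resize(s["image"][:,:,::-1],None,fx=1.5,fy=1.5))
    for nm,c,lo,e in(("sq",(.3724,-.2718),.078,88),("jar",(.4925,-.389),.07,78),("small",(.467,.0045),.078,86),("flat",(.6415,-.135),.082,90),("glass",(.679,-.003),.09,96)):
        p=layer(W,c,.04,lo,.1)
        if len(p):print(n,nm,e,len(p),np.round(np.median(p,0)*1000,1))
    p=layer(W,(.6415,-.135),.06,.058,.075);print("flat body",len(p),*rect(p),np.median(p[:,2]))
    p=layer(W,(.3724,-.2718),.05,.055,.07);print("sq body",len(p),*rect(p),np.median(p[:,2]))
E
```

```text
t 33.45 pos [321.2 102.7 228.9] psi 106.9 tilt [0.001 0.   ] F [ 0.3 -0.9 -0.7] w 92.9 j6 -97 qd 0.039
top sq 88 148 [ 373.2 -267.7   87.6]
top jar 78 343 [ 493.6 -386.1   77.4]
top small 86 77 [469.6   4.4  86.1]
top flat 90 83 [ 659.5 -126.5   89.6]
top glass 96 130 [679.7  -2.5  95.8]
flat body 246 [ 645.3 -131.8] [72.4 34.3] 16.3 0.06517887743745576
sq body 162 [ 373.2 -268.2] [46.5 45.9] 65.7 0.06152038303415992
side sq 88 15 [ 385.  -265.7   85.8]
side jar 78 150 [ 492.9 -384.8   76.4]
side small 86 79 [467.7   5.   84.7]
side flat 90 64 [ 658.6 -125.2   88.3]
side glass 96 107 [679.1  -3.6  94.5]
flat body 211 [ 644.2 -131.7] [71.6 35.5] 19.8 0.06432682683518136
sq body 71 [ 383.5 -257.3] [21.4 51.4] 41.0 0.06004588562017687
```

View pics/side9.png

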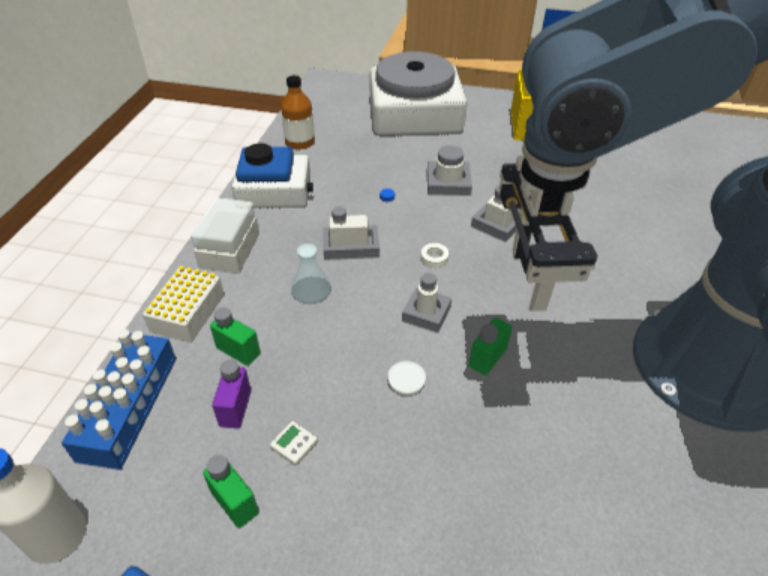

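View pics/top9.png

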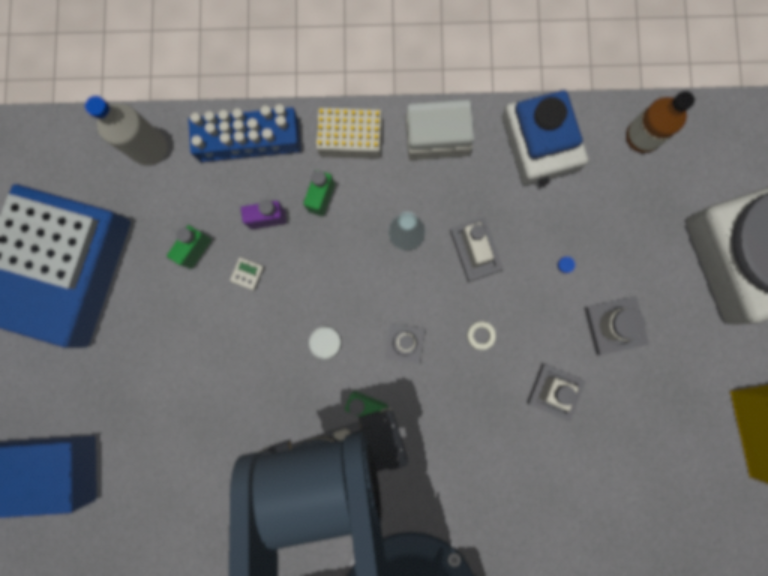

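Both views show all four containers upright in their own stands, and the glass flask has not moved. Tops measure 87.6 / 77.4 / 86.1 / 89.6 mm against the 88 / 78 / 86 / 90 expected. Handing in.

```bash
python3 -c "
from workcell import robot
print(robot.job_done())"
```

```text
the job is handed in; nothing more can be done
None
```

All four containers are upright in their own stands, and the job was handed in at about 33.5 s. I took the small bottle out of the jar's stand first and put it in its own. The jar, square bottle and white flat flask followed in that order. The glass flask was left alone: its top measured within 1 mm of where it started.

- **Seating:** the top camera read 86.1 mm for the small bottle (expected 86), 77.4 mm for the jar (78), 87.6 mm for the square bottle (88) and 89.6 mm for the flat flask (90). Each one also met its pocket floor at the expected height. The highest settled force reading was about 19 N, against the 120 N limit.
- **Small disagreements:** the side camera read 1 to 2 mm lower than the top one, as it had from the start. The jar, square bottle and flat flask sit about 3 to 5 mm off my measured stand centres, within the 6 mm of play each pocket has. At the end the side view of the square bottle was partly blocked by the arm, so its final check there rests on the top camera, though an earlier clear side view agreed.

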